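Hook the parts tray out from under the shelf

TASK

Draw the hooked bar out of its channel, reach its hook in under the low shelf, catch the ring on the front of the tray and pull the tray out until its slide stops. Then unhook the bar and leave it lying flat on the bench, clear of the tray and not under the shelf. Leave the tin, the bracket and the hammer where they are.

Things in the scene. Friction and masses are not known exactly. Their poses are not given: they have to be found in the camera images.
- shelf: Fixed low steel shelf on four legs, standing on the bench with angle irons piled on top. Origin on the bench under its middle. Own x axis points horizontally inward, away from the opening; z up. Shelf plate 300 mm along x (front edge at x = -150 mm), 240 mm along y (y = -120 to 120), underside at 85 mm height, top at 93 mm; the pile reaches 131 mm. Legs 16 mm square centred at x = +-140, y = +-110 mm. Open at the front and both sides, closed at the back.
- tray (a joint): How far the tray has slid out from under the shelf, towards the shelf's -x, m. It starts at 0 to 0.015; its stop is at 0.19. The tray is stiff: about 3 N to move it, plus 10 N per m/s. It stays where it is left. The tray is an open grey sheet-metal box 150 mm along x, 160 mm along y, 50 mm high, its front face (at shelf x = -7 mm minus the slide value) 43 mm behind the ring's centre.
- eye (a point): Centre of the upright steel ring (the eye) on a stub on the tray's front, 32 mm above the bench, at shelf y = 0. Its axes are the shelf's. The ring lies in the x-z plane (its hole is open along y), clear hole about 36 mm across, bar 6 mm thick, 50 mm over all. With the slide at 0 it is 100 mm in behind the shelf's front edge (shelf x = -50 mm); with the slide at its stop, 90 mm in front of that edge.
- channel: Fixed grey holder for the bar: an inverted channel on the bench, 175 mm along its x, 50 mm wide, 33 mm high (inside 44 mm wide, 30 mm high), open only at the mouth at x = +87.5 mm. Origin on the bench under its middle. The bar lies on the bench in it with its handle inside and about 85 mm of the hook end out of the mouth; it comes out along +x. The part that sticks out is too short to reach the ring while held there, so the bar must be put down and taken again by the handle.
- bar_handle (a point): Middle of the wooden handle of the loose hooked bar (0.2 kg), 8 mm above the bar's flat underside. Axes are the bar's: x along the bar towards the hook, z up as it lies, y towards which the hook's tine points. Handle 115 mm long (x = -70 to +45 mm from this point), 20 mm wide (y), 16 mm high. The bar lies flat; whole length 255 mm.
- bar_neck (a point): Point on the centreline of the bare steel shaft, 45 mm short of the tine and 135 mm in x from the handle's middle, 5 mm above the flat underside; same axes. Shaft 10 mm square, on the bar's centreline, from the handle to the hook; this is the part that sticks out of the channel at the start.
- bar_tine (a point): Point on the tine's axis, 25 mm out from the bar's centreline, 180 mm in x from the handle's middle, 5 mm above the flat underside; same axes. The tine is a straight round steel pin of 8 mm diameter at right angles to the shaft, along the bar's +y, its tip 46 mm from the centreline (21 mm beyond this point).
- tin_mid (a point): Bystander: open round metal tin, 84 mm across, 40 mm high; this point is 20 mm up its axis.
- bracket_mid (a point): Bystander: loose steel bracket about 170 x 36 x 34 mm, a flat bar with a short tube across each end; this point is at its middle, 10 mm up.
- hammer_grip (a point): Bystander: hammer lying flat, about 260 mm long; this point is in its handle.

How it is judged:
By the outcome, as a careful person would: the job done as asked, in the order asked, and still so for the second after the job is handed in, with the robot touching nothing.
It also fails if it takes over 58 s, if anything falls off the work surface, if the arm or the gripper's body presses on something with over 40 N, if the wrist force passes 120 N, or if a joint passes its speed limit or range.

ROBOT

A 6-joint arm with a two-finger parallel gripper is mounted at the origin on the work surface. World frame = base frame: x ahead of the robot, y to its left, z up, the work surface at z = 0. Lengths are in mm, angles in rad, forces in N, time in s.
With the tool pointing down it reaches from about 400 to 925 mm from the base axis. Payload 12.5 kg.
Tool frame: the origin (TCP) lies on the centre line of the jaws, within the pads' length; the fingertips stand 19 mm ahead of it and the grasp point (between the pads) is the TCP; z points along the fingers, y is the line along which they close (so a half turn about z gives the same grasp; the last joint's range is limited). The gripper opens to 95 mm and grips with 3 to 60 N. Pads are 20 mm wide; open, the fingers measure 119 mm over their backs; the gripper's body (75 mm by 180 mm) begins 59 mm behind the grasp point.
Start: joints at [1.014, 0.491, 1.559, -0, 1.092, -0.106], TCP at [272.289, 562.586, 233.661] pointing down, gripper open.
Joint ranges: [-3.1, 3.1], [-0.84, 2.19], [0.05, 2.79], [-1.13, 4.28], [0.06, 2.93], [-2.69, 2.69]. Speed limits (rad/s): [2.22, 2.22, 2.79, 3.14, 3.14, 3.14].

INTERFACE

Orientations are given as [roll, pitch, yaw] about the fixed x, y, z axes, in that order (R = Rz(yaw) Ry(pitch) Rx(roll)).
In Python, from cell import state, read_camera, job_done gives the robot as it stands.
- The arm moves only by the tool arm_command, never from a script. Its argument "deltas" is a list of rows, each an object of numbers: "dx", "dy", "dz": the shift along the world's x, y, z in m; "yaw": the turn about the world's z in degrees. In form: [{"dx": .., "dy": .., "dz": .., "yaw": ..}, ...]. A call has 1 to 20 rows; each row shifts and turns the commanded pose from where the row before left it; what a row does not reach is not made up. A row lasts 1/10 s, in which the tool goes at most 50 mm and 8.59 degrees, less where a joint would pass 70% of its speed; a pose out of reach is approached as far as the arm can. A call with a gripper value outside its range is refused whole. "gripper" is the finger opening in m, from 0 to 0.0951, set as the call begins (left out, the last holds). The fingers move at their own pace and stop on an object; the grip force is fixed at half the most. Time passes only in rows, so rows that do not move let the fingers close. It gives the time, the measured TCP pose, the force, the opening and the grip force at its end, in the units of the state.
- state(): the state, without advancing time (a new reading comes with each control period).
- read_camera(name): name is "scene" or "top"; returns a dict with "color" (480x640x3 uint8, red, green, blue), "range_z" (480x640 float32, mm along the optical axis (not along the pixel's ray), 0 where there is no reading), "fx", "fy", "cx", "cy" (pixels), "k1" (the pictures are not rectified: a ray, as slopes to the right and down, at radius r is drawn at 1 + k1 r^2 times it, then the intrinsics apply), "extrinsics" (4x4, takes a point from camera to world coordinates). Camera axes: x right, y up, looking along -z (the intrinsics and any distortion apply to the point x, -y, -z); pixel columns grow to the right and rows downward; lengths in mm; the calibration is good to about 2 mm. A picture is of the moment at which its call begins.
- job_done(): hands the job in; it is judged then, once.
The state is a dict: "t": time; "joints": joint angles; "qvel": joint speeds; "tau": joint torques, N m; "eef_pos": TCP position; "tcp_rot": TCP orientation; "ft_force": force on the tool from outside, world axes, zero at the start; "moment": the same for the moment, N m; "opening": opening from 0.0 (shut) to 1.0 (fully open); "grip_force": force on a finger pad.
Only numpy, scipy, OpenCV 4.12 (cv2) and the standard library are available. Lean on these libraries where they do the work, as an engineer would, in place of code of your own. Each camera call takes 0.05 s, during which the arm holds its last target. There are 200 camera calls.

## Working session

There is one attempt and no reset: what is moved stays moved. The work goes in short steps, Python scripts to look and compute and a tool call to move; the robot and the scene stay as the last step left them, time stands still between calls to the robot, and variables do not carry over. Pictures are saved under pics/ and viewed, at most 10 in all, crops included, and the job is handed in when it is done.

Besides the shell and the picture viewer there is one more tool, called after ">>>" in YAML: its name, and indented under it one key for each argument. arm_command: Moves the arm, as the interface text tells. Its arguments: {"type":"object","properties":{"deltas":{"type":"array"},"gripper":{"type":"number"}},"required":["deltas"]}

```bash
mkdir -p pics; cat > h.py <<'E'
import numpy as np, cv2
from cell import state, read_camera, job_done
def cam(n,save=None):
    c=read_camera(n)
    np.savez(f'{n}.npz',**c)
    if save: cv2.imwrite(f'pics/{save}.png',c['color'][:,:,::-1])
    return c
def cloud(c):
    H,W=c['range_z'].shape
    v,u=np.mgrid[0:H,0:W].astype(float)
    xd=(u-c['cx'])/c['fx'];yd=(v-c['cy'])/c['fy']
    x,y=xd.copy(),yd.copy()
    for _ in range(10):
        r=x*x+y*y; x=xd/(1+c['k1']*r); y=yd/(1+c['k1']*r)
    z=c['range_z']; E=np.array(c['extrinsics'])
    P=np.stack([x*z,-y*z,-z],-1)
    return P@E[:3,:3].T+E[:3,3]
def ray(c,u,v,zw):
    # world point at height zw on the ray of pixel (u,v)
    xd=(u-c['cx'])/c['fx'];yd=(v-c['cy'])/c['fy'];x,y=xd,yd
    for _ in range(20):
        r=x*x+y*y; x=xd/(1+c['k1']*r); y=yd/(1+c['k1']*r)
    E=np.array(c['extrinsics']); d=E[:3,:3]@np.array([x,-y,-1]); o=E[:3,3]
    return o+d*(zw-o[2])/d[2]
E
python3 - <<'E'
from h import *
for n in('scene','top'):
    c=cam(n,n+'0'); print(n,c['fx'],c['k1'],np.round(c['extrinsics'],2).tolist())
print(state())
E
```

```text
scene 562.8817031459262 -0.06135029145381735 [[-0.89, -0.36, 0.28, 845.25], [0.46, -0.69, 0.55, 593.07], [-0.0, 0.62, 0.78, 862.71], [0.0, 0.0, 0.0, 1.0]]
top 537.676529799713 -0.02602357040337925 [[-0.02, 1.0, -0.08, 488.68], [-1.0, -0.02, 0.01, 49.45], [0.01, 0.08, 1.0, 1032.89], [0.0, 0.0, 0.0, 1.0]]
{'t': 0.1, 'joints': array([ 1.01439344e+00,  4.91511545e-01,  1.55937704e+00, -1.65194358e-05,
        1.09171189e+00, -1.05592589e-01]), 'qvel': array([-1.73196671e-03,  8.14234761e-05, -2.51461474e-03, -1.11817783e-03,
        1.55751960e-03,  2.13456882e-03]), 'tau': array([ 1.15897798e-03, -6.13625550e+01, -2.58606362e+01,  6.93520065e-02,
        4.69906814e-02, -1.08317197e-04]), 'eef_pos': array([272.18538776, 562.40408613, 233.11650858]), 'tcp_rot': array([-3.14058891e+00, -9.16498889e-05,  2.69078993e+00]), 'ft_force': array([-0.38919621, -0.44529646,  0.69613747]), 'moment': array([-0.01343615, -0.01616393,  0.02000976]), 'grip_force': 0.0, 'opening': 0.999392987180964}
```

View pics/top0.png

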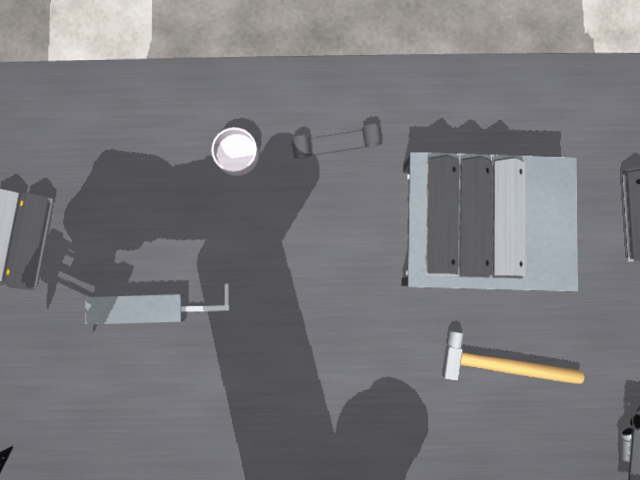

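View pics/scene0.png

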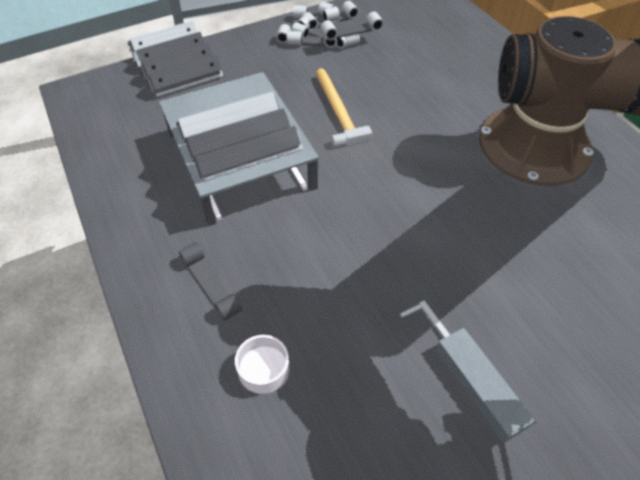

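The top view shows the channel at about (85–180, 295–323), with the bar pointing right and the hook corner at (227,308). The tine points up to (227,285). The shelf is at (408–578, 152–290), its opening facing left (world +y). The tin is at (234,149), the bracket at (338,139) and the hammer at (455,355)–(583,378).

```bash
python3 - <<'E'
from h import *
c=dict(np.load('top.npz')); P=cloud(c)
def rect(name,u0,u1,v0,v1,z0,z1):
    Q=P[v0:v1,u0:u1].reshape(-1,3); Q=Q[(Q[:,2]>z0)&(Q[:,2]<z1)]
    r=cv2.minAreaRect(Q[:,:2].astype(np.float32)); print(name,len(Q),np.round(r[0],1),np.round(r[1],1),round(r[2],2),'z',np.median(Q[:,2]).round(1))
    return Q
rect('shelf',395,600,140,300,85,103)
rect('pile',395,600,140,300,110,150)
rect('chan',75,200,285,335,25,42)
rect('hook',184,240,275,320,5,20)
rect('tin',200,270,115,180,30,50)
rect('bracket',280,390,110,165,8,45)
rect('hammer',435,600,320,390,8,50)
print('bench',np.median(P[340:400,100:200,2]))
for n,p in dict(corner=(227,308),tip=(226,284)).items(): print(n,ray(c,*p,8).round(1))
i=c['color'][:,:,::-1]
a=cv2.resize(i[270:335,75:245],None,fx=4.6,fy=4.6,interpolation=cv2.INTER_CUBIC)[:299,:780]
s=dict(np.load('scene.npz'))['color'][:,:,::-1]
b=cv2.resize(s[150:230,180:335],(582,300),interpolation=cv2.INTER_CUBIC); b=cv2.convertScaleAbs(b,alpha=2.0)
o=np.zeros((600,800,3),np.uint8); o[:a.shape[0],:a.shape[1]]=a; o[300:,:582]=b
cv2.imwrite('pics/crop1.png',o)
E
```

```text
shelf 11327 [ 601.5 -260.3] [301.7 240.3] 87.22 z 94.5
pile 10785 [ 606.6 -225.7] [171.6 207.3] 87.21 z 124.4
chan 2619 [456.4 395.7] [ 50.3 179.7] 0.76 z 33.9
hook 385 [475.9 256.7] [82.1 99.1] 0.17 z 10.3
tin 348 [750.  204.2] [83.8 82.7] 44.9 z 39.7
bracket 1007 [769.5  11. ] [ 37.3 170.1] 8.05 z 28.7
hammer 2391 [ 353. -309.] [109.2 264.2] 2.04 z 24.9
bench 0.8058670389106055
corner [453.9 224.4   8. ]
tip [499.3 226.    8. ]
```

View pics/crop1.png

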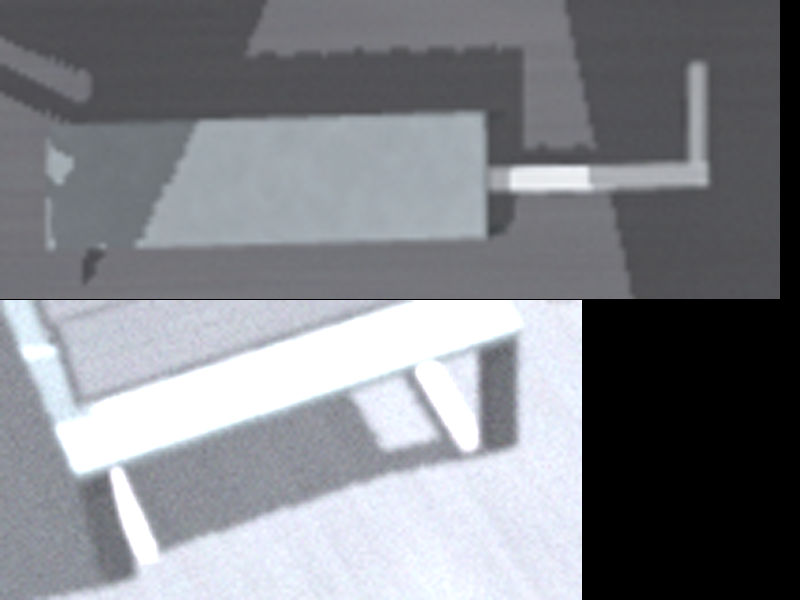

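The hook corner is at u≈228 and v≈308.5, so the tine axis is at about y=225. The tine tip is near x=499.5 and the centreline near x=453.7. The sizes agree: 46 mm tine, 301×240 shelf, 50 mm channel. Neither the tray nor the ring is clearly visible. Moving above the neck.

>>> arm_command:
  deltas:
    - {"dx": 0.018,"dy": -0.029,"yaw": -7.9}
    - {"dx": 0.018,"dy": -0.029,"yaw": -7.9}
    - {"dx": 0.018,"dy": -0.029,"yaw": -7.9}
    - {"dx": 0.018,"dy": -0.029,"yaw": -7.9}
    - {"dx": 0.018,"dy": -0.029,"dz": -0.015,"yaw": -7.9}
    - {"dx": 0.018,"dy": -0.029,"dz": -0.015,"yaw": -7.9}
    - {"dx": 0.018,"dy": -0.029,"dz": -0.02,"yaw": -7.9}
    - {"dx": 0.018,"dy": -0.029,"dz": -0.03,"yaw": -8.1}
    - {"dx": 0.018,"dy": -0.029,"dz": -0.03}
    - {"dx": 0.019,"dy": -0.031,"dz": -0.02}
    - {}
    - {}
  gripper: 0.05

```text
$.deltas[0]: bad value
```

>>> arm_command:
  deltas:
    - {"dx": 0.018,"dy": -0.029,"dz": 0,"yaw": -7.9}
    - {"dx": 0.018,"dy": -0.029,"dz": 0,"yaw": -7.9}
    - {"dx": 0.018,"dy": -0.029,"dz": 0,"yaw": -7.9}
    - {"dx": 0.018,"dy": -0.029,"dz": 0,"yaw": -7.9}
    - {"dx": 0.018,"dy": -0.029,"dz": -0.015,"yaw": -7.9}
    - {"dx": 0.018,"dy": -0.029,"dz": -0.015,"yaw": -7.9}
    - {"dx": 0.018,"dy": -0.029,"dz": -0.02,"yaw": -7.9}
    - {"dx": 0.018,"dy": -0.029,"dz": -0.03,"yaw": -8.1}
    - {"dx": 0.018,"dy": -0.029,"dz": -0.03,"yaw": 0}
    - {"dx": 0.019,"dy": -0.031,"dz": -0.02,"yaw": 0}
    - {"dx": 0,"dy": 0,"dz": 0,"yaw": 0}
    - {"dx": 0,"dy": 0,"dz": 0,"yaw": 0}
  gripper: 0.05

```text
t: 1.3
eef_pos: [453.4, 270.0, 103.2]
tcp_rot: [-3.14, 0.0, 1.582]
ft_force: [-0.9, 0.2, 0.7]
opening: 0.526
grip_force: 0.0
```

>>> arm_command:
  deltas:
    - {"dx": 0,"dy": 0,"dz": -0.03,"yaw": 0}
    - {"dx": 0,"dy": 0,"dz": -0.03,"yaw": 0}
    - {"dx": 0,"dy": 0,"dz": -0.015,"yaw": 0}
    - {"dx": 0,"dy": 0,"dz": -0.005,"yaw": 0}
    - {"dx": 0,"dy": 0,"dz": 0,"yaw": 0}
    - {"dx": 0,"dy": 0,"dz": 0,"yaw": 0}

```text
t: 1.9
eef_pos: [453.5, 271.2, 24.7]
tcp_rot: [3.14, -0.001, 1.585]
ft_force: [-0.7, -0.2, 0.8]
opening: 0.526
grip_force: 0.0
```

>>> arm_command:
  deltas:
    - {"dx": 0,"dy": 0,"dz": 0,"yaw": 0}
    - {"dx": 0,"dy": 0,"dz": 0,"yaw": 0}
    - {"dx": 0,"dy": 0,"dz": 0,"yaw": 0}
    - {"dx": 0,"dy": 0,"dz": 0,"yaw": 0}
    - {"dx": 0,"dy": 0,"dz": 0,"yaw": 0}
    - {"dx": 0,"dy": 0,"dz": 0,"yaw": 0}
  gripper: 0.0

```text
t: 2.5
eef_pos: [453.4, 270.6, 23.7]
tcp_rot: [3.141, -0.0, 1.584]
ft_force: [0.1, -0.4, 1.4]
opening: 0.099
grip_force: 30.0
```

>>> arm_command:
  deltas:
    - {"dx": 0,"dy": -0.01,"dz": 0,"yaw": 0}
    - {"dx": 0,"dy": -0.02,"dz": 0,"yaw": 0}
    - {"dx": 0,"dy": -0.02,"dz": 0,"yaw": 0}
    - {"dx": 0.001,"dy": -0.02,"dz": 0,"yaw": 0}
    - {"dx": 0,"dy": -0.02,"dz": 0,"yaw": 0}
    - {"dx": 0,"dy": -0.02,"dz": 0,"yaw": 0}
    - {"dx": 0,"dy": -0.02,"dz": 0,"yaw": 0}
    - {"dx": 0.001,"dy": -0.02,"dz": 0,"yaw": 0}
    - {"dx": 0,"dy": -0.02,"dz": 0,"yaw": 0}
    - {"dx": 0,"dy": -0.02,"dz": 0,"yaw": 0}
    - {"dx": 0,"dy": -0.02,"dz": 0,"yaw": 0}
    - {"dx": 0.001,"dy": -0.01,"dz": 0,"yaw": 0}
    - {"dx": 0,"dy": -0.005,"dz": 0,"yaw": 0}
    - {"dx": 0,"dy": 0,"dz": 0,"yaw": 0}

```text
t: 3.9
eef_pos: [456.3, 45.2, 23.7]
tcp_rot: [3.141, 0.0, 1.584]
ft_force: [0.6, -2.1, 0.4]
opening: 0.102
grip_force: 30.0
```

>>> arm_command:
  deltas:
    - {"dx": 0,"dy": 0,"dz": 0,"yaw": 0}
    - {"dx": 0,"dy": 0,"dz": 0,"yaw": 0}
    - {"dx": 0,"dy": 0,"dz": 0,"yaw": 0}
  gripper: 0.05

```text
t: 4.2
eef_pos: [456.2, 46.1, 23.6]
tcp_rot: [3.142, -0.0, 1.585]
ft_force: [-0.1, 0.3, -0.6]
opening: 0.296
grip_force: 0.0
```

>>> arm_command:
  deltas:
    - {"dx": 0,"dy": 0,"dz": 0.02,"yaw": 0}
    - {"dx": 0,"dy": 0,"dz": 0.04,"yaw": 0}
    - {"dx": 0,"dy": 0.02,"dz": 0.04,"yaw": 0}
    - {"dx": 0,"dy": 0.04,"dz": 0.03,"yaw": 0}
    - {"dx": 0,"dy": 0.04,"dz": 0,"yaw": 0}
    - {"dx": 0,"dy": 0.04,"dz": 0,"yaw": 0}
    - {"dx": 0,"dy": 0.04,"dz": 0,"yaw": 0}
    - {"dx": 0,"dy": 0.04,"dz": 0,"yaw": 0}
    - {"dx": 0,"dy": 0,"dz": 0,"yaw": 0}

```text
t: 5.1
eef_pos: [455.8, 269.5, 153.6]
tcp_rot: [3.141, -0.001, 1.588]
ft_force: [-0.3, -0.5, -0.6]
opening: 0.526
grip_force: 0.0
```

```bash
python3 - <<'E'
from h import *
c=cam('top','top1')
print(state()['eef_pos'])
i=c['color'][240:400,120:400,::-1]
cv2.imwrite('pics/top1c.png',cv2.resize(i,(798,456),interpolation=cv2.INTER_CUBIC))
E
```

```text
[455.60240327 267.56593474 153.41230393]
```

View pics/top1c.png

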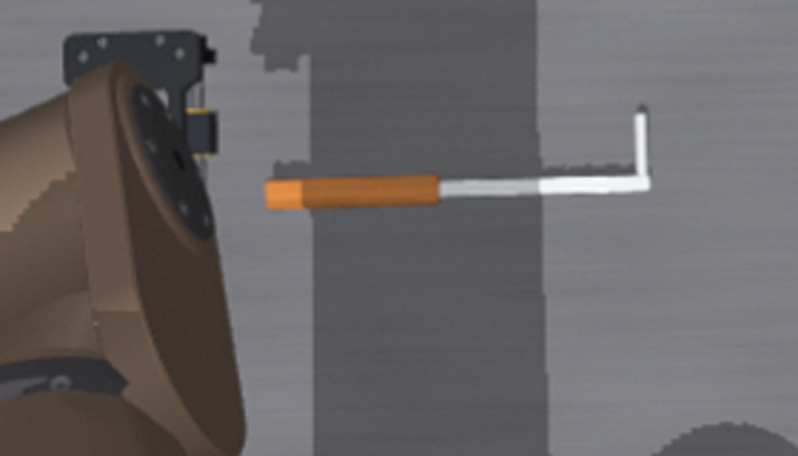

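The bar is out. In the crop the handle runs from (264,194) to (439,189), the hook corner is at (651,183), and the tine is at column 641 with its tip at row 105.

```bash
python3 - <<'E'
from h import *
c=dict(np.load('top.npz'))
f=lambda p,z:ray(c,120+p[0]/2.85,240+p[1]/2.85,z)[:2].round(1)
for n,p,z in [('hl',(264,194),12),('hr',(439,189),16),('sh',(442,189),10),('shend',(640,184),10),('corner',(651,184),10),('tip',(641,105),5),('tinebase',(642,175),5)]: print(n,f(p,z))
P=cloud(c)
Q=P[295:320,205:280].reshape(-1,3);Q=Q[(Q[:,2]>8)&(Q[:,2]<25)]
r=cv2.minAreaRect(Q[:,:2].astype(np.float32));print(r)
E
```

```text
hl [454.4 250.8]
hr [455.7 134.6]
sh [455.5 133.1]
shend [456.2   1.7]
corner [456.1  -5.6]
tip [ 5.087e+02 -4.000e-01]
tinebase [462.   0.]
((456.3829040527344, 187.57342529296875), (20.111360549926758, 124.19703674316406), 0.6862586736679077)
```

>>> arm_command:
  deltas:
    - {"dx": 0,"dy": -0.03,"dz": 0,"yaw": 0}
    - {"dx": -0.001,"dy": -0.03,"dz": -0.03,"yaw": 0}
    - {"dx": 0,"dy": -0.03,"dz": -0.04,"yaw": 0}
    - {"dx": 0,"dy": 0,"dz": -0.035,"yaw": 0}
    - {"dx": 0,"dy": 0,"dz": -0.02,"yaw": 0}
    - {"dx": 0,"dy": 0,"dz": -0.005,"yaw": 0}
    - {"dx": 0,"dy": 0,"dz": 0,"yaw": 0}
    - {"dx": 0,"dy": 0,"dz": 0,"yaw": 0}

```text
t: 5.95
eef_pos: [455.6, 175.5, 24.6]
tcp_rot: [3.14, -0.0, 1.584]
ft_force: [-0.9, 0.7, 0.1]
opening: 0.527
grip_force: 0.0
```

>>> arm_command:
  deltas:
    - {"dx": 0,"dy": 0,"dz": 0,"yaw": 0}
    - {"dx": 0,"dy": 0,"dz": 0,"yaw": 0}
    - {"dx": 0,"dy": 0,"dz": 0,"yaw": 0}
    - {"dx": 0,"dy": 0,"dz": 0,"yaw": 0}
    - {"dx": 0,"dy": 0,"dz": 0,"yaw": 0}
  gripper: 0.0

```text
t: 6.45
eef_pos: [455.3, 175.6, 23.9]
tcp_rot: [3.141, -0.0, 1.584]
ft_force: [-1.0, 0.0, 4.0]
opening: 0.207
grip_force: 30.0
```

>>> arm_command:
  deltas:
    - {"dx": 0,"dy": 0,"dz": 0.009,"yaw": 0}
    - {"dx": 0,"dy": 0,"dz": 0.009,"yaw": 0}
    - {"dx": 0,"dy": 0,"dz": 0.009,"yaw": -1}
    - {"dx": 0.02,"dy": -0.014,"dz": 0,"yaw": -1}
    - {"dx": 0.02,"dy": -0.014,"dz": 0,"yaw": -1.5}
    - {"dx": 0.02,"dy": -0.014,"dz": 0,"yaw": 0}
    - {"dx": 0.02,"dy": -0.014,"dz": 0,"yaw": 0}
    - {"dx": 0.015,"dy": -0.01,"dz": 0,"yaw": 0}
    - {"dx": 0.007,"dy": -0.004,"dz": 0,"yaw": 0}
    - {"dx": 0,"dy": 0,"dz": 0,"yaw": 0}
    - {"dx": 0,"dy": 0,"dz": 0,"yaw": 0}

```text
t: 7.55
eef_pos: [556.5, 105.9, 50.8]
tcp_rot: [-3.141, 0.0, 1.523]
ft_force: [-0.2, 0.3, -2.5]
opening: 0.209
grip_force: 30.0
```

```bash
python3 - <<'E'
from h import *
c=cam('top','top2'); s=cam('scene','scene2')
print(state()['eef_pos'],state()['tcp_rot'])
a=cv2.resize(c['color'][200:300,300:450,::-1],(450,300),interpolation=cv2.INTER_CUBIC)
b=cv2.resize(s['color'][130:330,130:400,::-1],(405,300),interpolation=cv2.INTER_CUBIC)
o=np.zeros((600,450,3),np.uint8);o[:300]=a;o[300:,:405]=b
cv2.imwrite('pics/c2.png',o)
P=cloud(c)
Q=P[200:300,330:400].reshape(-1,3);Q=Q[(Q[:,2]>15)&(Q[:,2]<70)]
for y in range(-80,60,10):
    k=(abs(Q[:,1]-y)<5); 
    if k.sum(): print(y,k.sum(),np.median(Q[k],0).round(1),Q[k][:,0].min().round(1),Q[k][:,0].max().round(1))
E
```

```text
[556.4892804  106.13353589  50.77354263] [-3.14108162e+00  2.97453443e-05  1.52370808e+00]
-70 115 [568.  -70.4  36.3] 545.3 594.3
-60 32 [549.5 -59.5  37.5] 545.3 555.0
-50 29 [549.7 -50.1  36.8] 545.7 555.2
-40 36 [550.6 -39.8  36.9] 545.7 555.3
-30 30 [550.8 -29.6  36.9] 546.2 555.6
-20 26 [551.9 -20.3  37.9] 546.8 555.8
-10 30 [551.9 -10.1  38.5] 548.1 556.0
0 29 [552.4   0.   37.8] 548.3 557.9
10 33 [554.2   9.4  37.3] 548.5 558.1
20 32 [552.8  20.4  37.8] 548.8 558.3
30 12 [553.8  27.   37. ] 549.3 558.4
```

View pics/c2.png

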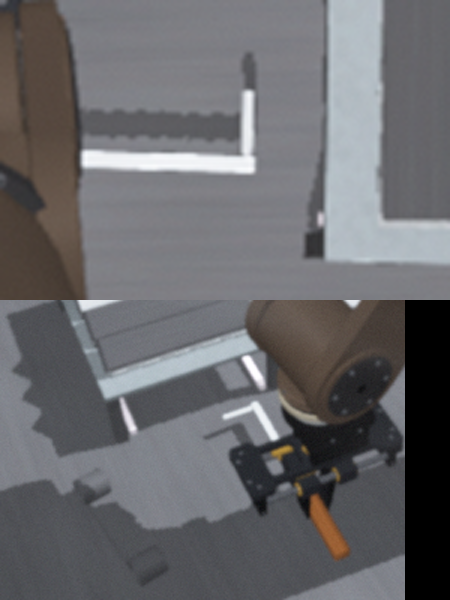

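The bar is level, with shaft top about 37 mm and tine about 32 mm up. The tine is at about y=-70.5, running from x=549.5 to 594.5, and is parallel to the shelf axes. Inserting it.

>>> arm_command:
  deltas:
    - {"dx": -0.001,"dy": -0.015,"dz": 0,"yaw": 0}
    - {"dx": -0.001,"dy": -0.02,"dz": 0,"yaw": 0}
    - {"dx": -0.001,"dy": -0.02,"dz": 0,"yaw": 0}
    - {"dx": -0.001,"dy": -0.02,"dz": 0,"yaw": 0}
    - {"dx": -0.001,"dy": -0.02,"dz": 0,"yaw": 0}
    - {"dx": -0.001,"dy": -0.02,"dz": 0,"yaw": 0}
    - {"dx": -0.001,"dy": -0.01,"dz": 0,"yaw": 0}
    - {"dx": 0,"dy": -0.004,"dz": 0,"yaw": 0}
    - {"dx": 0,"dy": 0,"dz": 0,"yaw": 0}
    - {"dx": 0,"dy": 0,"dz": 0,"yaw": 0}

```text
t: 8.65
eef_pos: [550.2, -22.9, 50.7]
tcp_rot: [-3.142, -0.0, 1.524]
ft_force: [-0.0, 0.2, -2.1]
opening: 0.207
grip_force: 30.0
```

>>> arm_command:
  deltas:
    - {"dx": 0.005,"dy": 0,"dz": 0,"yaw": 0}
    - {"dx": 0.005,"dy": 0,"dz": 0,"yaw": 0}
    - {"dx": 0.005,"dy": -0.001,"dz": 0,"yaw": 0}
    - {"dx": 0.003,"dy": 0,"dz": 0,"yaw": 0}
    - {"dx": 0.003,"dy": 0,"dz": 0,"yaw": 0}
    - {"dx": 0,"dy": 0,"dz": 0,"yaw": 0}

```text
t: 9.25
eef_pos: [571.6, -24.4, 50.6]
tcp_rot: [3.141, 0.0, 1.523]
ft_force: [-0.3, 0.5, -2.3]
opening: 0.208
grip_force: 30.0
```

```bash
python3 - <<'E'
from h import *
s=cam('scene'); st=state(); print(st['eef_pos'],st['ft_force'],st['moment'])
b=cv2.resize(s['color'][130:230,180:340,::-1],(800,500),interpolation=cv2.INTER_CUBIC)
cv2.imwrite('pics/c3.png',cv2.convertScaleAbs(b,alpha=1.8))
E
```

```text
[571.33990887 -24.38219983  50.6006661 ] [ 0.36842475 -0.19496382 -1.88235362] [0.05403471 0.02945921 0.02324065]
```

View pics/c3.png

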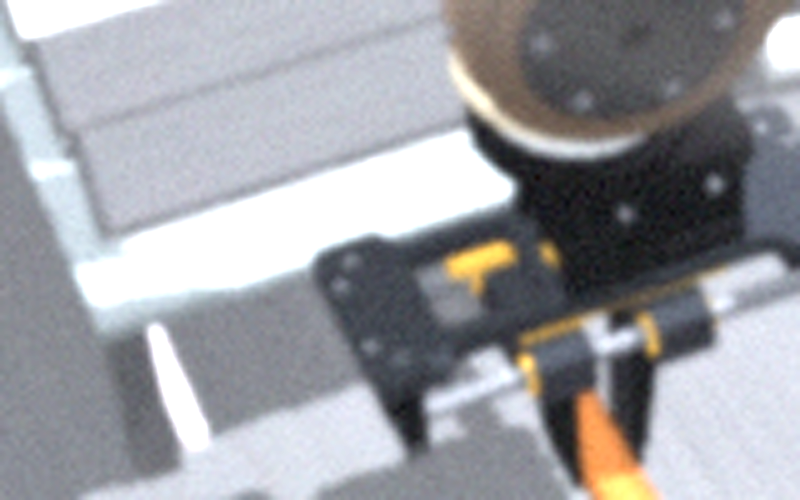

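The gripper hides the ring, but the wrist force shows no contact with the tip past the ring plane. Continuing the shift, then trying a pull.

>>> arm_command:
  deltas:
    - {"dx": 0.005,"dy": 0,"dz": 0,"yaw": 0}
    - {"dx": 0.005,"dy": -0.001,"dz": 0,"yaw": 0}
    - {"dx": 0.005,"dy": 0,"dz": 0,"yaw": 0}
    - {"dx": 0.001,"dy": 0,"dz": 0,"yaw": 0}
    - {"dx": 0,"dy": 0,"dz": 0,"yaw": 0}

```text
t: 9.8
eef_pos: [587.4, -25.4, 50.6]
tcp_rot: [3.142, 0.0, 1.523]
ft_force: [-0.4, 0.6, -2.5]
opening: 0.206
grip_force: 30.0
```

>>> arm_command:
  deltas:
    - {"dx": 0,"dy": 0.006,"dz": 0,"yaw": 0}
    - {"dx": 0.001,"dy": 0.006,"dz": 0,"yaw": 0}
    - {"dx": 0,"dy": 0.006,"dz": 0,"yaw": 0}
    - {"dx": 0,"dy": 0.006,"dz": 0,"yaw": 0}
    - {"dx": 0.001,"dy": 0.006,"dz": 0,"yaw": 0}

```text
t: 10.3
eef_pos: [589.2, 5.1, 50.7]
tcp_rot: [-3.141, 0.0, 1.523]
ft_force: [-0.5, -3.5, -2.9]
opening: 0.206
grip_force: 30.0
```

The pull force is 3.5 N, so the ring is caught. Pulling.

>>> arm_command:
  deltas:
    - {"dx": 0.001,"dy": 0.01,"dz": 0,"yaw": 0}
    - {"dx": 0,"dy": 0.012,"dz": 0,"yaw": 0}
    - {"dx": 0.001,"dy": 0.012,"dz": 0,"yaw": 0}
    - {"dx": 0.001,"dy": 0.012,"dz": 0,"yaw": 0}
    - {"dx": 0,"dy": 0.012,"dz": 0,"yaw": 0}
    - {"dx": 0.001,"dy": 0.012,"dz": 0,"yaw": 0}
    - {"dx": 0,"dy": 0.012,"dz": 0,"yaw": 0}
    - {"dx": 0.001,"dy": 0.012,"dz": 0,"yaw": 0}
    - {"dx": 0.001,"dy": 0.012,"dz": 0,"yaw": 0}
    - {"dx": 0,"dy": 0.012,"dz": 0,"yaw": 0}
    - {"dx": 0.001,"dy": 0.012,"dz": 0,"yaw": 0}
    - {"dx": 0,"dy": 0.01,"dz": 0,"yaw": 0}
    - {"dx": 0,"dy": 0.005,"dz": 0,"yaw": 0}

```text
t: 11.6
eef_pos: [596.5, 150.7, 50.7]
tcp_rot: [3.141, -0.0, 1.524]
ft_force: [0.1, -3.0, -2.4]
opening: 0.206
grip_force: 30.0
```

>>> arm_command:
  deltas:
    - {"dx": 0,"dy": 0.003,"dz": 0,"yaw": 0}
    - {"dx": 0,"dy": 0.003,"dz": 0,"yaw": 0}
    - {"dx": 0,"dy": 0.003,"dz": 0,"yaw": 0}

```text
t: 11.9
eef_pos: [596.5, 158.6, 50.8]
tcp_rot: [3.141, 0.0, 1.523]
ft_force: [1.3, -3.7, -2.6]
opening: 0.207
grip_force: 30.0
```

>>> arm_command:
  deltas:
    - {"dx": 0,"dy": 0.003,"dz": 0,"yaw": 0}
    - {"dx": 0.001,"dy": 0.003,"dz": 0,"yaw": 0}
    - {"dx": 0,"dy": 0.002,"dz": 0,"yaw": 0}

```text
t: 12.2
eef_pos: [597.4, 166.7, 50.7]
tcp_rot: [-3.142, -0.0, 1.523]
ft_force: [0.9, -3.5, -2.4]
opening: 0.209
grip_force: 30.0
```

>>> arm_command:
  deltas:
    - {"dx": 0,"dy": 0.002,"dz": 0,"yaw": 0}
    - {"dx": 0,"dy": 0.002,"dz": 0,"yaw": 0}

```text
t: 12.4
eef_pos: [597.3, 170.1, 50.6]
tcp_rot: [-3.142, 0.001, 1.524]
ft_force: [1.1, -17.6, -2.8]
opening: 0.205
grip_force: 30.0
```

>>> arm_command:
  deltas:
    - {"dx": 0,"dy": 0.001,"dz": 0,"yaw": 0}
    - {"dx": 0,"dy": 0,"dz": 0,"yaw": 0}

```text
t: 12.6
eef_pos: [597.3, 170.2, 50.5]
tcp_rot: [-3.141, 0.002, 1.524]
ft_force: [1.0, -14.2, -1.4]
opening: 0.209
grip_force: 30.0
```

>>> arm_command:
  deltas:
    - {"dx": 0,"dy": -0.004,"dz": 0,"yaw": 0}
    - {"dx": -0.001,"dy": -0.005,"dz": 0,"yaw": 0}
    - {"dx": 0,"dy": -0.005,"dz": 0,"yaw": 0}
    - {"dx": 0,"dy": 0,"dz": 0,"yaw": 0}
    - {"dx": 0,"dy": 0,"dz": 0,"yaw": 0}

```text
t: 13.1
eef_pos: [596.3, 157.6, 50.7]
tcp_rot: [3.141, -0.0, 1.523]
ft_force: [0.2, 0.4, -1.8]
opening: 0.213
grip_force: 30.0
```

```bash
python3 - <<'E'
from h import *
c=cam('top'); s=cam('scene'); st=state(); print(st['eef_pos'],st['ft_force'])
a=cv2.resize(c['color'][170:290,310:430,::-1],(590,590),interpolation=cv2.INTER_CUBIC)
cv2.imwrite('pics/c4.png',cv2.convertScaleAbs(a,alpha=1.3))
E
```

```text
[596.30431536 157.77779376  50.68721297] [ 0.51433415  0.26193669 -2.47916743]
```

View pics/c4.png

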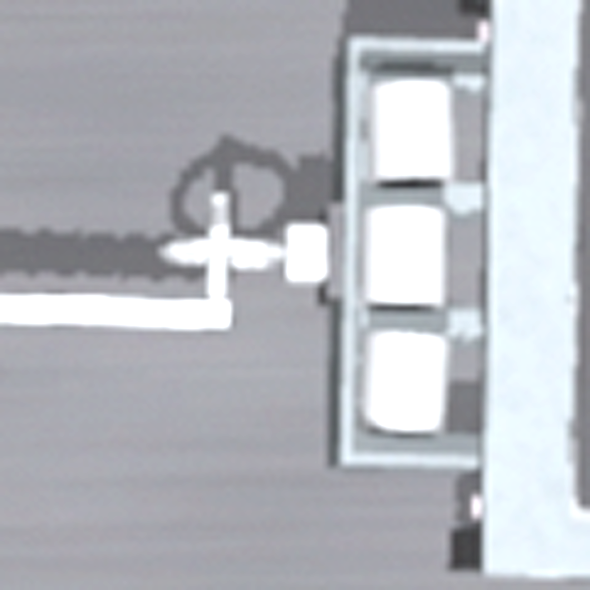

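The tray is fully out and the tine sits free in the middle of the ring, at crop (220,250). Unhooking sideways, backing off and laying the bar down.

>>> arm_command:
  deltas:
    - {"dx": -0.006,"dy": 0,"dz": 0,"yaw": 0}
    - {"dx": -0.008,"dy": 0,"dz": 0,"yaw": 0}
    - {"dx": -0.008,"dy": 0.001,"dz": 0,"yaw": 0}
    - {"dx": -0.008,"dy": 0,"dz": 0,"yaw": 0}
    - {"dx": -0.01,"dy": 0,"dz": 0,"yaw": 0}
    - {"dx": -0.01,"dy": 0.001,"dz": 0,"yaw": 0}
    - {"dx": -0.008,"dy": 0,"dz": 0,"yaw": 0}
    - {"dx": 0,"dy": 0,"dz": 0,"yaw": 0}

```text
t: 14.0
eef_pos: [537.1, 159.7, 50.7]
tcp_rot: [-3.141, 0.0, 1.524]
ft_force: [-0.0, 0.2, -1.9]
opening: 0.207
grip_force: 30.0
```

>>> arm_command:
  deltas:
    - {"dx": 0,"dy": 0.01,"dz": 0,"yaw": 0}
    - {"dx": 0,"dy": 0.02,"dz": 0,"yaw": 0}
    - {"dx": 0,"dy": 0.02,"dz": 0,"yaw": 0}
    - {"dx": 0,"dy": 0.02,"dz": 0,"yaw": 0}
    - {"dx": 0,"dy": 0.01,"dz": 0,"yaw": 0}
    - {"dx": 0,"dy": 0,"dz": -0.01,"yaw": 0}
    - {"dx": 0,"dy": 0,"dz": -0.01,"yaw": 0}
    - {"dx": 0,"dy": 0,"dz": -0.004,"yaw": 0}
    - {"dx": 0,"dy": 0,"dz": -0.002,"yaw": 0}
    - {"dx": 0,"dy": 0,"dz": 0,"yaw": 0}
    - {"dx": 0,"dy": 0,"dz": 0,"yaw": 0}

```text
t: 15.1
eef_pos: [538.5, 239.2, 24.7]
tcp_rot: [3.141, -0.0, 1.523]
ft_force: [-0.2, -1.3, -1.9]
opening: 0.207
grip_force: 30.0
```

>>> arm_command:
  deltas:
    - {"dx": 0,"dy": 0,"dz": 0,"yaw": 0}
    - {"dx": 0,"dy": 0,"dz": 0,"yaw": 0}
    - {"dx": 0,"dy": 0,"dz": 0,"yaw": 0}
    - {"dx": 0,"dy": 0,"dz": 0,"yaw": 0}
    - {"dx": 0,"dy": 0,"dz": 0,"yaw": 0}
  gripper: 0.06

```text
t: 15.6
eef_pos: [538.3, 239.6, 24.8]
tcp_rot: [3.141, -0.0, 1.523]
ft_force: [-0.0, 0.7, 0.1]
opening: 0.569
grip_force: 0.0
```

>>> arm_command:
  deltas:
    - {"dx": 0,"dy": 0,"dz": 0.02,"yaw": 0}
    - {"dx": 0,"dy": 0,"dz": 0.04,"yaw": 0}
    - {"dx": 0,"dy": 0,"dz": 0.04,"yaw": 0}
    - {"dx": 0,"dy": 0.03,"dz": 0.04,"yaw": 0}
    - {"dx": 0,"dy": 0.04,"dz": 0.04,"yaw": 0}
    - {"dx": 0,"dy": 0.04,"dz": 0.02,"yaw": 0}
    - {"dx": 0,"dy": 0.04,"dz": 0,"yaw": 0}
    - {"dx": 0,"dy": 0.04,"dz": 0,"yaw": 0}
    - {"dx": 0,"dy": 0,"dz": 0,"yaw": 0}
    - {"dx": 0,"dy": 0,"dz": 0,"yaw": 0}

```text
t: 16.6
eef_pos: [537.8, 425.5, 219.5]
tcp_rot: [-3.141, 0.001, 1.525]
ft_force: [-1.0, -0.3, 1.0]
opening: 0.635
grip_force: 0.0
```

```bash
python3 - <<'E'
from h import *
c=cam('top','end'); st=state(); print(st['t'],st['eef_pos'],st['ft_force'])
P=cloud(c)
def rect(name,u0,u1,v0,v1,z0,z1):
    Q=P[v0:v1,u0:u1].reshape(-1,3); Q=Q[(Q[:,2]>z0)&(Q[:,2]<z1)]
    r=cv2.minAreaRect(Q[:,:2].astype(np.float32)); print(name,len(Q),np.round(r[0],1),np.round(r[1],1),round(r[2],2),np.percentile(Q[:,2],[50,98]).round(1))
rect('bracket',280,390,110,165,8,45)
rect('hammer',435,600,320,390,8,50)
rect('tin',200,270,115,180,30,50)
E
```

```text
16.65 [538.01822578 424.63798438 219.65912034] [ 0.31191614 -0.40601428 -0.30084804]
bracket 979 [769.3  11.1] [ 37.  169.8] 8.14 [29.  37.3]
hammer 2383 [ 339.9 -313.1] [260.4  88.1] 80.68 [25.  29.8]
tin 344 [750.  203.9] [83.3 83.3] 29.75 [39.7 44.4]
```

View pics/end.png

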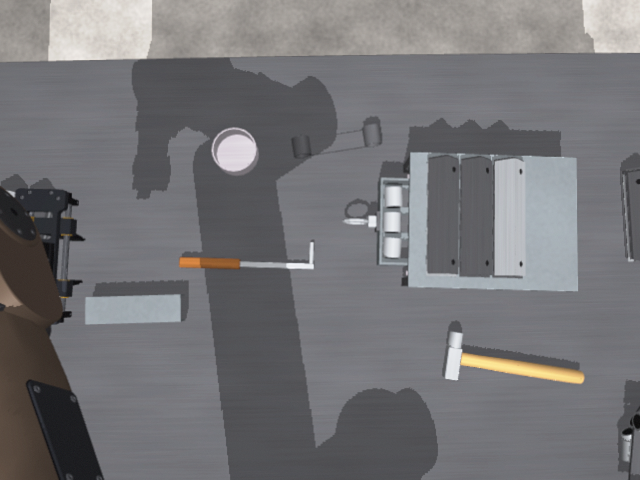

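The tray is fully out, with the ring at (357,222). The bar lies flat and clear, its handle at (210,263) and hook at (312,265). The tin, bracket and hammer are at the same pixels as before.

```bash
python3 -c "
from cell import job_done; print(job_done())"
```

```text
the job is handed in; nothing more can be done
None
```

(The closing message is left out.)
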